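Lift a control card out of a guarded test bay and stand it on the panel

TASK

Use the orange-handled flat lifter to raise the control card inside the wire-guarded test bay, bring it out level and stand it on the blue mat; do not let the gripper touch the card until it is out of the bay, and never drop it or tip it steeply. Draw the lifter out from under the card and lay it flat on the bench or mat, clear of the steel mounting panel, then take the card across its two grey side flanges and stand it inside the yellow outline on the panel, its green terminal end at the green stripe. Leave the screwdriver, the black relay module and the carton where they are.

Things in the scene. Friction and masses are not known exactly. Their poses are not given: they have to be found in the camera images.
- card: Green control card in a grey carrier, 120 (x) x 66 (y) mm, about 0.18 kg. Origin: centre, level with the undersides of its four brass feet (16 mm tall, 8 mm thick, at x +-52, y +-28.5: 49 mm free between left and right). Over them a 4 mm board with grey upright side flanges, outer faces y +-33, heights 16 to 32 mm, full length: grip there. Starts near the deck's middle, -x end to the mouth.
- card_terminals (a point): Row of green terminals at the card's own -x end, its tallest part (40 mm above the feet's undersides). Point: own x = -50, y = 0 mm, 20 mm above the undersides of the feet.
- lifter: Flat lifter (spatula), 230 mm, 0.16 kg, lying flat. Origin under the middle of the handle; x points to the blade tip, z up. Orange handle with black band x -42.5 to 42.5, 24 mm wide, 30 mm high. Steel neck x 42.5 to 87.5, 16 mm wide; steel blade x 87.5 to 187.5, 34 mm wide. Neck and blade 3 mm thick; undersides of handle, neck and blade all at z = 0.
- lifter_tip (a point): tip of the blade: 187.5 mm ahead of the lifter's origin, 1.5 mm above its underside
- bay: Test bay, fixed. Origin on the bench under the deck's middle; x points inwards: open mouth at -x (about world -y). Aluminium deck x -75 to 95, y +-80, top 6 mm above the bench, no lip. Wire guard: posts at x -40, y +-74; side wires at heights 45 and 92; wire roof, underside 89 mm, from x -40 to 100. Grey cabinet behind, x 100 to 190, y +-100, 140 mm high.
- mat: Blue mat on the bench, 260 mm (own x, as world x) by 300 mm (own y). Origin at its centre. Sunk flush: what stands on it stands at bench height, z = 0.
- panel: Galvanised mounting panel, fixed, 260 (x) x 170 (y) mm, top 3 mm above the bench; origin under its centre. Two grey slotted wiring ducts along y, 39 mm high, centred at x +-96, 32 mm wide (160 mm free between). Between them a painted yellow outline, 136 (x) x 82 (y) mm inside, centred; nothing stands beside it in y.
- place (a point): centre of the yellow outline, on the panel's top face (3 mm above the bench); axes as the panel's: the card's long side goes along x
- place_green (a point): where card_terminals should come: 50 mm towards the panel's own -x from the outline's centre, above the painted green stripe, 20 mm over the panel face
- screwdriver: red-handled screwdriver, 170 mm, lying on the bench; leave alone
- relay: black relay module 90 x 60 x 45 mm, on the bench; leave alone
- carton: cardboard carton 100 x 80 x 50 mm, on the bench; leave alone
Mind the look-alikes: they are no part of the job. Several things look just like the lifter: the one meant starts farthest to the robot's right.

How it is judged:
On the way, in this order (a step that is already met when the one before it is completed fails the run):
1. the card is raised off the deck inside the bay, resting on the lifter (feet at least 3 mm above the deck) (contact force between lifter and card above 0.5 N and height (world z) of card above 0.009 m and x of card in the frame of bay above -0.08 m), for 0.2 s.
2. the card stands on the blue mat (its centre over the mat), at rest, untouched by lifter and gripper (height (world z) of card below 0.005 m and x of card in the frame of mat between -0.13 and 0.13 m and y of card in the frame of mat between -0.15 and 0.15 m and contact force between each of lifter, the fingers and card below 0.1 N and linear speed of card below 0.03 m/s and angle between card's own z axis and vertical below 0.06 rad), for 0.2 s.
3. the card is held in the fingers, off the mat, without the lifter (contact force between the fingers and card above 0.5 N and height (world z) of card above 0.008 m and contact force between lifter and card below 0.1 N), for 0.2 s.
At the end, for the whole second after the job is handed in: Card on its feet on the panel, centre within 12 mm in x and y of the outline centre, within 0.15 rad of the panel x, terminals within 20 mm of their point at the green stripe; lifter flat on bench or mat, neither its handle middle nor blade tip over the panel; both at rest (x of card in the frame of place between -0.012 and 0.012 m and y of card in the frame of place between -0.012 and 0.012 m and horizontal distance between card_terminals and place_green below 0.02 m and angle between the x axis of card and the x axis of panel, either way round below 0.15 rad and z of card in the frame of place between -0.004 and 0.004 m and angle between each of card, lifter's own z axis and vertical below 0.06 rad and linear speed of each of card, lifter below 0.02 m/s and height (world z) of lifter below 0.006 m and not (x of lifter in the frame of panel between -0.13 and 0.13 m and y of lifter in the frame of panel between -0.085 and 0.085 m) and not (x of lifter_tip in the frame of panel between -0.13 and 0.13 m and y of lifter_tip in the frame of panel between -0.085 and 0.085 m)); the robot touches nothing.
It fails at once if the gripper touches the card while its centre is less than 100 mm outward of the bay's middle (contact force between any of the fingers, the arm and card above 0.5 N and x of card in the frame of bay above -0.1 m).
It fails at once if the card tips more than 0.4 rad (angle between card's own z axis and vertical above 0.4 rad).
It fails at once if the card is dropped (falls free faster than 0.7 m/s) (linear speed of card above 0.7 m/s and contact force between each of the fingers, lifter and card below 0.05 N).
It fails at once if the screwdriver, relay module or carton is moved more than 30 mm (distance of any of screwdriver, relay, carton from where it was at the start of the episode above 0.03 m).
It also fails if it takes over 66 s, if anything falls off the work surface, if the arm or the gripper's body presses on something with over 40 N, if the wrist force passes 120 N, or if a joint passes its speed limit or range.

ROBOT

A 6-joint arm with a two-finger parallel gripper is mounted at the origin on the work surface. World frame = base frame: x ahead of the robot, y to its left, z up, the work surface at z = 0. Lengths are in m, angles in rad, forces in N, time in s.
With the tool pointing down it reaches from about 0.25 to 0.775 m from the base axis. Payload 8.9 kg.
Tool frame: the origin (TCP) lies at the very end of the fingers, on their centre line; the grasp point (between the pads) lies 19 mm behind it; z points along the fingers, y is the direction in which the jaws open and shut (so a half turn about z gives the same grasp; the last joint's range is limited). The gripper opens to 85 mm and grips with 20 to 120 N. Pads are 22 mm wide; open, the fingers measure 114 mm over their backs; the gripper's body (76 mm by 85 mm) begins 54 mm behind the grasp point. The pads swing forward as they close: fully open they stand 13 mm farther back than shut.
Start: joints at [1.019, 0.291, -0.153, 1.127, 0, 1.431], TCP at [0.211, 0.481, 0.231] pointing down, gripper open.
Joint ranges: [-2.52, 2.52], [-0.91, 1.74], [-1.3, 1.37], [-1.96, 2.02], [-1.52, 1.47], [-3.14, 3.14]. Speed limits (rad/s): [2.22, 2.22, 2.79, 3.14, 3.14, 3.14].

INTERFACE

Orientations are given as a unit quaternion [w, x, y, z].
In Python, from rig import * gives the robot as it stands. Calls block until the motion is done:
- move_pose(position, orientation): joint-space move of the TCP to a pose.
- move_linear(position, orientation=None, rate=0.15): straight line of the TCP; orientation=None keeps the orientation; rate is the mean speed in m/s.
- movej(angles): joint-space move.
- command_gripper(opening, newtons=None): finger opening in m; newtons is the grip in N (None keeps the last); returns when the fingers have stopped.
- sleep(seconds).
- inverse_kinematics(position, orientation): joint angles nearest the present ones, or None.
- observe(): the state.
- get_image(name): name is "scene" or "side" or "wrist"; returns the picture (480x640x3 uint8, blue, green, red); there is no depth.
- calibration(name): a dict with "intrinsics" (3x3 intrinsics, pixels), "origin" and "rotation" of the camera in the world. Camera axes: x right, y down, z forward; pixel columns grow to the right and rows downward; lengths in m; the calibration is good to about 2 mm. A picture is of the moment at which its call begins: read the wrist's pose just before it. calibration takes no time and is no camera call; for the wrist camera it gives the pose at the moment of the call.
A pose or a line that the arm cannot do raises Unreachable and nothing moves.
- sign_off(): hands the job in, once; it reports no verdict.
Trained networks look in the newest picture that a camera, given by its name, has taken for a name from the list of things; names that differ only in an ending like _2 or _b are one class to them, and where a whole thing is asked for, a point or a joint stands for the part that bears it (a point fixed in the world has none). Each returns a list of dicts, best first, with "conf" (0 to 1); they miss things now and then, are a little off and sometimes report something else, mostly with a low value. They report only what shows in the picture. A call takes as long as a camera call. They do not tell look-alikes from the thing itself.
- spot_in(query, camera): "at" ([x, y, z] in m, in world coordinates, good to about 4 mm: the middle of the surface that is visible of it).
The state is a dict: "time_s": time; "joint_pos": joint angles; "qvel": joint speeds; "tau": joint torques, N m; "tool_pos": TCP position; "ee_rot": TCP orientation; "force": force on the tool from outside, world axes, zero at the start; "moment": the same for the moment, N m; "finger_gap": finger opening in m.
Only numpy, scipy, OpenCV 4.12 (cv2) and the standard library are available. Lean on these libraries where they do the work, as an engineer would, in place of code of your own. Each camera call takes 0.05 s, during which the arm holds its last target.

## Working session

There is one attempt and no reset: what is moved stays moved. The work goes in short steps, each a Python script; the robot and the scene stay as the last script left them, time stands still between calls to the robot, and variables do not carry over. Pictures are saved under pics/ and viewed, and the job is handed in when it is done.

```bash
mkdir -p pics; ls; python3 - <<'E'
from rig import *
import cv2
print(observe())
for n in ("scene","side","wrist"):
    im=get_image(n); cv2.imwrite(f"pics/{n}0.png",im)
    c=calibration(n); print(n,c)
    for q in ["card","card_terminals","lifter","lifter_tip","bay","mat","panel","screwdriver","relay","carton"]:
        r=spot_in(q,n)
        print(q,[(([round(float(v),3) for v in d["at"]]),round(d["conf"],2)) for d in r])
print(observe()["time_s"])
E
```

```text
pics
{'time_s': 0.0, 'joint_pos': array([ 1.01870273e+00,  2.91280566e-01, -1.54112266e-01,  1.12666993e+00,
        2.84357277e-05,  1.43148550e+00]), 'qvel': array([-5.02941949e-04, -3.74937522e-04,  7.94762313e-05,  2.55951074e-03,
       -1.36056696e-03, -6.71128765e-04]), 'tau': array([-2.03523318e-04, -5.37145722e+01,  3.31369686e+01,  1.59085571e-02,
       -6.07981619e-04,  2.94305956e-06]), 'tool_pos': array([0.21038138, 0.48054882, 0.23073739]), 'ee_rot': array([-2.27946421e-04,  2.04929181e-01,  9.78776598e-01, -5.90935056e-04]), 'force': array([ 0.85823276, -0.3932556 , -0.14686505]), 'moment': array([ 0.02904912,  0.00805883, -0.04197635]), 'finger_gap': 0.08527827182858434}
scene {'intrinsics': array([[454.33648949,   0.        , 315.61625121],
       [  0.        , 454.33648949, 240.72196641],
       [  0.        ,   0.        ,   1.        ]]), 'origin': array([ 0.79364015, -0.56032152,  0.65634675]), 'rotation': array([-0.38672918,  0.88855443,  0.22872288, -0.09272225])}
card [([0.545, 0.273, 0.039], 0.8)]
card_terminals [([0.551, 0.273, 0.04], 0.76)]
lifter [([0.56
[... 1078 characters left out ...]
ver [([0.417, 0.011, 0.019], 0.74)]
relay [([0.741, -0.121, 0.045], 0.97)]
carton [([0.736, -0.266, 0.052], 0.89)]
wrist {'intrinsics': array([[351.93167317,   0.        , 319.61711176],
       [  0.        , 351.93167317, 241.57679518],
       [  0.        ,   0.        ,   1.        ]]), 'origin': array([0.14862731, 0.50700599, 0.37462514]), 'rotation': array([0.11429168, 0.8292166 , 0.54194366, 0.07506211])}
card []
card_terminals []
lifter [([0.303, 0.344, 0.007], 0.86)]
lifter_tip [([0.304, 0.339, 0.002], 0.81)]
bay [([0.465, 0.475, 0.017], 0.76)]
mat [([0.436, 0.094, 0.003], 0.84)]
panel [([0.414, 0.082, 0.021], 0.62)]
screwdriver [([0.409, 0.084, 0.021], 0.59)]
relay []
carton []
1.65
```

View pics/scene0.png

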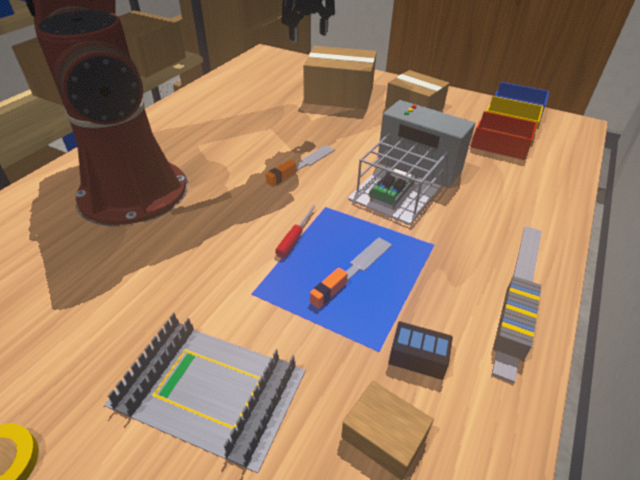

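View pics/side0.png

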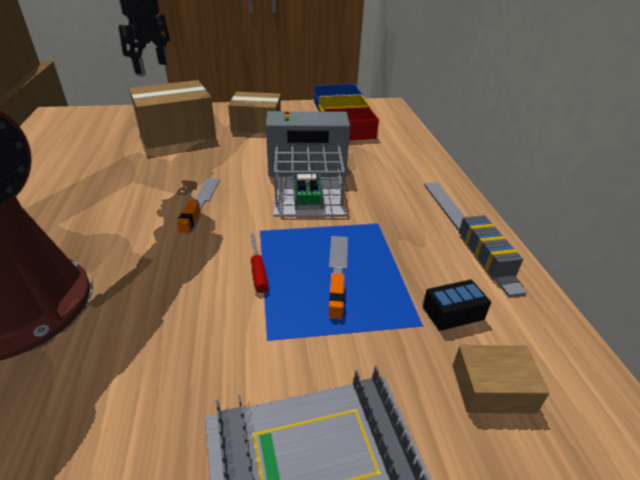

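View pics/wrist0.png

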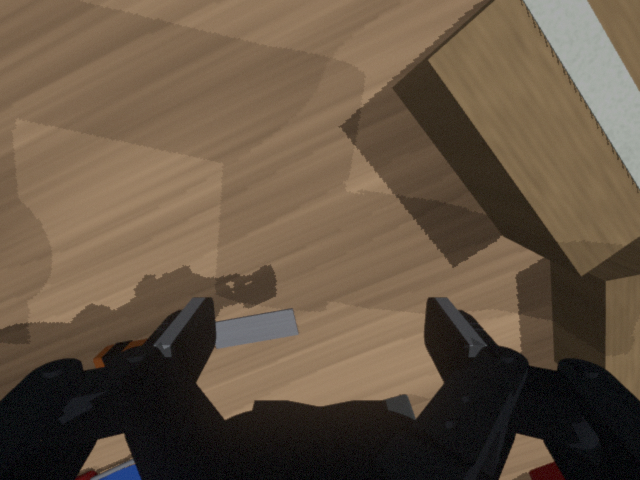

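Candidates for the lifter: (345,272) in the scene view, on the mat, y≈-0.02; and (297,165), y≈+0.24. The one on the mat is the farthest right (lowest y). The yellow-striped block at (515,300) is a terminal rail, not a lifter. Next come close crops.

```bash
python3 - <<'E'
import cv2,numpy as np
a=cv2.imread("pics/scene0.png");b=cv2.imread("pics/side0.png")
def crop(im,x0,y0,w,h,s,n):
    cv2.imwrite(n,cv2.resize(im[y0:y0+h,x0:x0+w],None,fx=s,fy=s,interpolation=cv2.INTER_CUBIC))
crop(a,290,220,130,100,6,"pics/c1.png")
crop(a,340,95,140,130,4.5,"pics/c2.png")
crop(b,255,105,110,115,5,"pics/c3.png")
crop(a,100,300,210,170,3.5,"pics/c4.png")
E
```

```text
(no output)
```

View pics/c1.png

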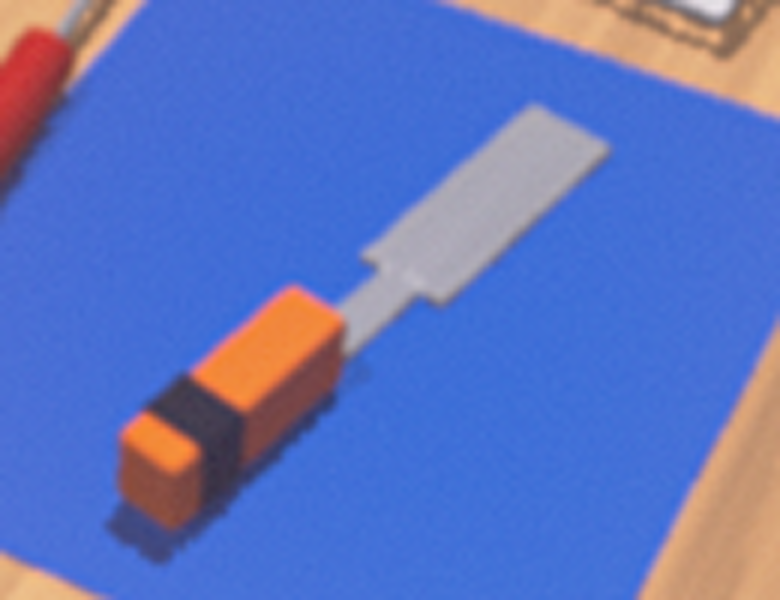

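View pics/c2.png

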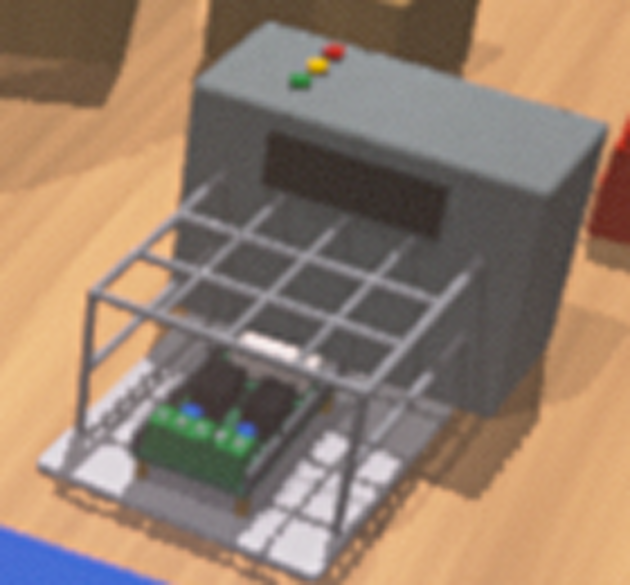

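View pics/c3.png

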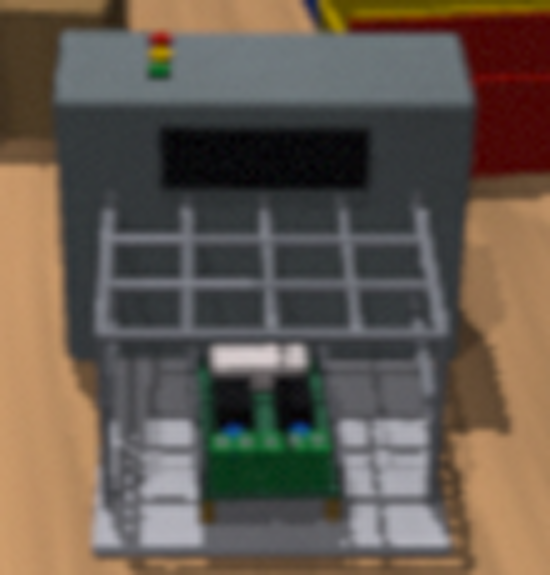

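View pics/c4.png

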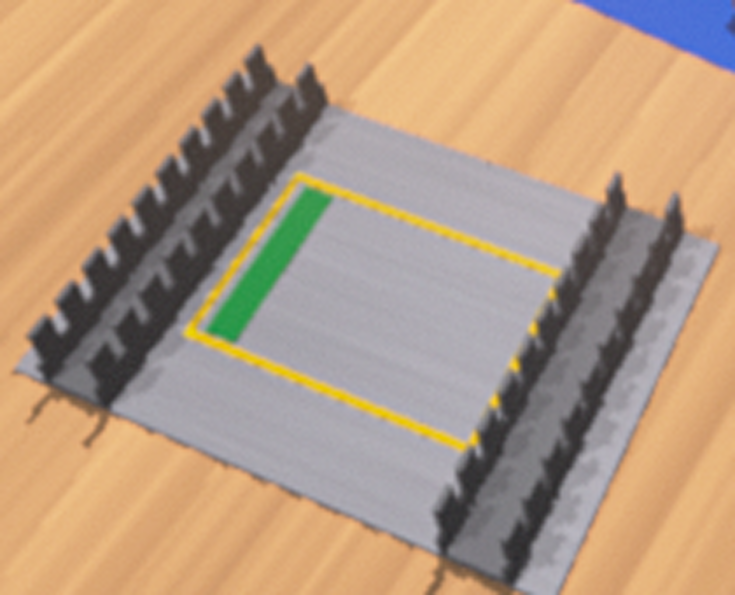

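```bash
cat > h.py <<'E'
from rig import *
import numpy as np, cv2
from scipy.spatial.transform import Rotation as R
def q2R(q): return R.from_quat([q[1],q[2],q[3],q[0]])
def ray(cal,uv,z):
    K=np.array(cal["intrinsics"]);d=q2R(cal["rotation"]).apply(np.linalg.inv(K)@[uv[0],uv[1],1]);o=np.array(cal["origin"])
    return o+d*(z-o[2])/d[2]
def down(yaw_jaw):
    "tool down, jaw (tool y) along angle yaw_jaw in world"
    y=np.array([np.cos(yaw_jaw),np.sin(yaw_jaw),0]);z=np.array([0,0,-1.]);x=np.cross(y,z)
    q=R.from_matrix(np.stack([x,y,z],1)).as_quat();return [q[3],q[0],q[1],q[2]]
def proj(cal,p):
    K=np.array(cal["intrinsics"]);c=q2R(cal["rotation"]).inv().apply(np.array(p)-cal["origin"]);v=K@c;return v[:2]/v[2]
E
python3 - <<'E'
from h import *
np.set_printoptions(precision=4,suppress=True)
a=calibration("scene");b=calibration("side")
def P(cal,x0,y0,s,pts,z):
    r=np.array([ray(cal,(x0+(u+.5)/s-.5,y0+(v+.5)/s-.5),z)[:2] for u,v in pts]);return r
print("blade tipL,R baseL,R",P(a,290,220,6,[(535,103),(610,150),(363,257),(443,303)],.003))
print("handle front",P(a,290,220,6,[(295,287),(345,325),(122,435),(197,472)],.03))
print("deck",P(a,340,95,4.5,[(40,468),(318,578)],.006),P(b,255,105,5,[(93,552),(450,552)],.006))
print("feet",P(a,340,95,4.5,[(142,475),(243,510)],.006),P(b,255,105,5,[(207,518),(332,517)],.006))
print("terminal top front",P(b,255,105,5,[(205,447),(335,444)],.046),)
print("outline",P(a,100,300,3.5,[(298,177),(560,270),(470,447),(188,332)],.003))
print("panel",P(a,100,300,3.5,[(18,370),(560,592),(718,243)],.003))
E
```

```text
blade tipL,R baseL,R [[0.5784 0.1326]
 [0.6107 0.123 ]
 [0.5578 0.0339]
 [0.5898 0.0277]]
handle front [[ 0.5544 -0.0132]
 [ 0.5753 -0.0202]
 [ 0.5363 -0.0933]
 [ 0.5626 -0.0949]]
deck [[0.4668 0.2164]
 [0.6225 0.2045]] [[0.4585 0.2158]
 [0.6159 0.1995]]
feet [[0.5152 0.237 ]
 [0.5712 0.2358]] [[0.5114 0.2379]
 [0.5679 0.2329]]
terminal top front [[0.5102 0.2336]
 [0.5675 0.2304]]
outline [[ 0.4046 -0.2852]
 [ 0.5409 -0.2658]
 [ 0.5536 -0.3522]
 [ 0.4149 -0.3701]]
panel [[ 0.3635 -0.4186]
 [ 0.6185 -0.3822]
 [ 0.5969 -0.219 ]]
```

```bash
python3 - <<'E'
from h import *
np.set_printoptions(precision=4,suppress=True)
for yaw in (168-180,168,):
    for p in ([0.5556,-0.0555,0.2],[0.5556,-0.0555,0.003],[0.53,0.155,0.01]):
        print(yaw,inverse_kinematics(p,down(np.radians(yaw))))
move_pose([0.5556,-0.0555,0.17],down(np.radians(168)))
sleep(.2)
c=calibration("wrist");im=get_image("wrist");cv2.imwrite("pics/w1.png",im)
print(c["origin"],observe()["time_s"],observe()["joint_pos"])
for q in ("card","lifter","lifter_tip","card_terminals"):print(q,spot_in(q,"wrist"))
E
```

```text
-12 [-0.2305  0.3725 -0.1194  1.0789  0.      1.5497]
-12 [-0.2305  0.5805 -0.3659  0.6244  0.      1.5497]
-12 [ 0.1521  0.5617 -0.378   0.6311  0.      1.9324]
168 [-0.2305  0.3725 -0.1194  1.0789  0.     -1.5919]
168 [-0.2305  0.5805 -0.3659  0.6244  0.     -1.5919]
168 [ 0.1521  0.5617 -0.378   0.6311  0.     -1.2092]
[ 0.5422 -0.1235  0.3134] 4.4583 [-0.2299  0.3939 -0.1693  1.0076  0.     -1.5917]
card [{'at': [0.7097, -0.2283, 0.0473], 'conf': 0.55}]
lifter [{'at': [0.5637, 0.0105, 0.0012], 'conf': 0.66}, {'at': [0.2833, 0.176, 0.0095], 'conf': 0.45}]
lifter_tip [{'at': [0.5631, 0.0146, 0.0012], 'conf': 0.87}, {'at': [0.2838, 0.1724, 0.0077], 'conf': 0.71}]
card_terminals []
```

View pics/w1.png

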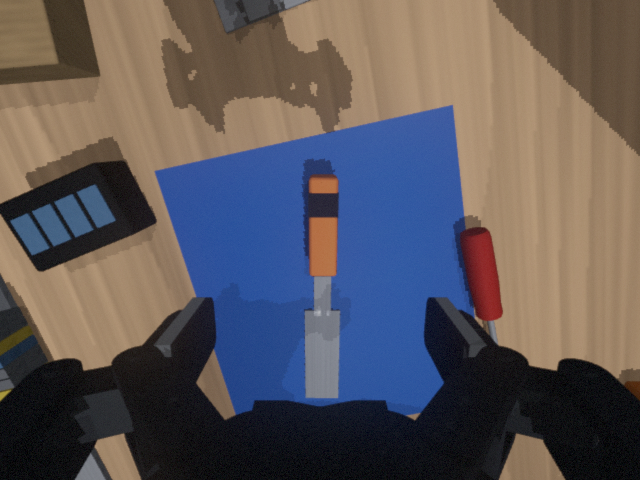

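The picture shows the lifter at (323,175)-(322,398), nearly along the image's vertical, so the yaw is right. Computing its exact pose.

```bash
python3 - <<'E'
from h import *
np.set_printoptions(precision=4,suppress=True)
c=calibration("wrist")
tip=[(306,398),(339,398)];base=[(305,310),(340,311)]
t=np.mean([ray(c,p,.003) for p in tip],0);b=np.mean([ray(c,p,.003) for p in base],0)
hf=np.mean([ray(c,p,.03) for p in [(309,275.5),(336.5,276)]],0);hr=np.mean([ray(c,p,.03) for p in [(309.5,178),(337,177)]],0)
print(t,b,hf,hr)
d=(t-hr)[:2];print("yaw",np.degrees(np.arctan2(d[1],d[0])), "len t-b",np.linalg.norm((t-b)[:2]),"handle",np.linalg.norm((hf-hr)[:2]),np.linalg.norm(d))
print("mat corners",[ray(c,p,0)[:2] for p in [(156,171),(452,106)]])
s=calibration("scene")
im=cv2.imread("pics/scene0.png")
E
```

```text
[0.5929 0.1286 0.003 ] [0.5722 0.0301 0.003 ] [ 0.5626 -0.0154  0.03  ] [ 0.5451 -0.097   0.03  ]
yaw 78.02548966291842 len t-b 0.10071651036065042 handle 0.0834809226507127 0.2306826402659945
mat corners [array([ 0.6875, -0.1302]), array([ 0.4282, -0.1296])]
```

```bash
python3 - <<'E'
from h import *
np.set_printoptions(precision=4,suppress=True)
q=down(np.radians(168.03))
move_pose([0.5538,-0.0555,0.06],q)
move_linear([0.5538,-0.0555,0.004],q,rate=.12)
print(command_gripper(0.0,90))
o=observe();print(o["finger_gap"],o["tool_pos"],o["force"],o["time_s"])
move_linear([0.5538,-0.0555,0.08],q,rate=.12)
# face the bay, outside
Lyaw=86;q=down(np.radians(Lyaw+90))
move_pose([0.533,0.0,0.10],q)
sleep(.2);o=observe();print(o["finger_gap"],o["tool_pos"],o["force"],o["moment"],o["time_s"])
c=calibration("wrist");cv2.imwrite("pics/w2.png",get_image("wrist"));cv2.imwrite("pics/s2.png",get_image("side"));cv2.imwrite("pics/sc2.png",get_image("scene"))
import pickle;pickle.dump(c,open("w2.pkl","wb"))
E
```

```text
False
0.022798704735352473 [ 0.5542 -0.0556  0.0045] [-0.1337 -0.3686  5.4758] 6.3917
0.02274760188331207 [ 0.5329 -0.0006  0.0994] [-0.0164 -0.0988 -1.3768] [-0.1021  0.0256  0.0413] 7.7333
```

View pics/w2.png

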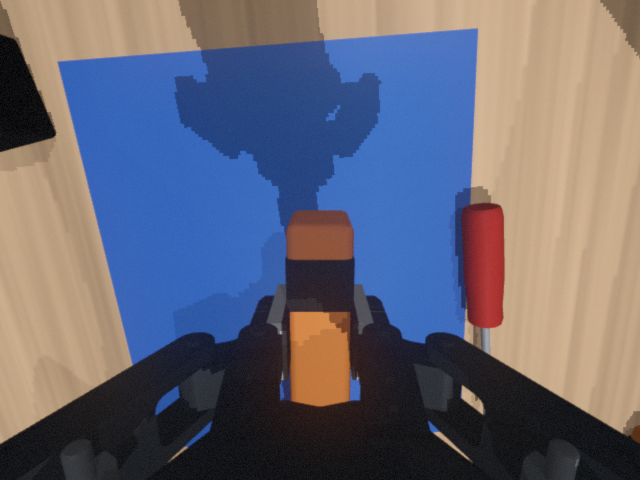

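View pics/s2.png

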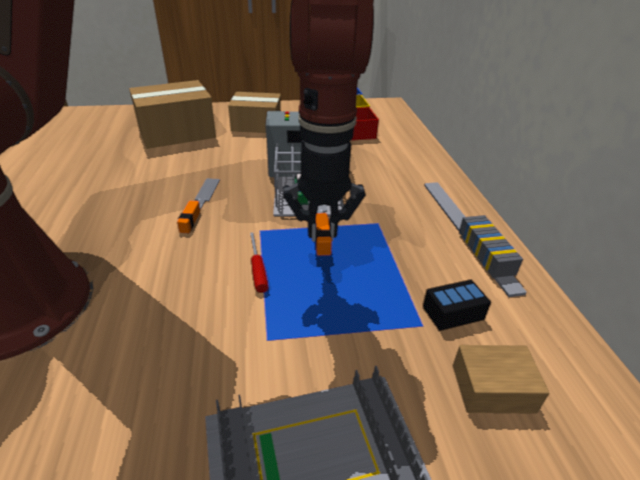

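Lifter held, confirmed in the side view at (323,235). Next I bring its tip just in front of the mouth, low, and compare blade and card in the fixed views.

```bash
python3 - <<'E'
from h import *
np.set_printoptions(precision=4,suppress=True)
yaw=86.5;q=down(np.radians(yaw+90))
move_pose([0.528,0.005,0.05],q)
move_linear([0.528,0.005,0.0155],q,rate=.1)
sleep(.2);o=observe();print(o["tool_pos"],o["force"],o["moment"],o["time_s"])
for n in ("scene","side"):
    im=get_image(n);cv2.imwrite(f"pics/{n}3.png",im)
    print([ (n,spot_in(k,n)[:2]) for k in ("card_terminals",)])
a=cv2.imread("pics/scene3.png");b=cv2.imread("pics/side3.png")
def crop(im,x0,y0,w,h,s,n):
    cv2.imwrite(n,cv2.resize(im[y0:y0+h,x0:x0+w],None,fx=s,fy=s,interpolation=cv2.INTER_CUBIC))
crop(a,330,140,130,100,6,"pics/d1.png")
crop(b,260,160,110,90,7,"pics/d2.png")
E
```

```text
[0.5287 0.0049 0.0163] [-0.6091 -0.3639 -1.7868] [-0.0867  0.0171 -0.0216] 8.8917
[('scene', [{'at': [0.5524, 0.2699, 0.0424], 'conf': 0.86}])]
[('side', [{'at': [0.5131, 0.2709, 0.0278], 'conf': 0.46}])]
```

View pics/d1.png

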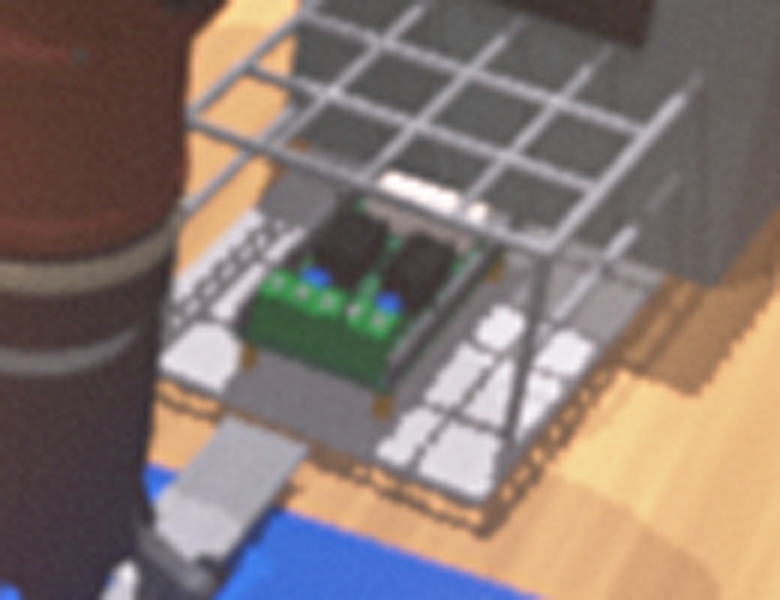

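View pics/d2.png

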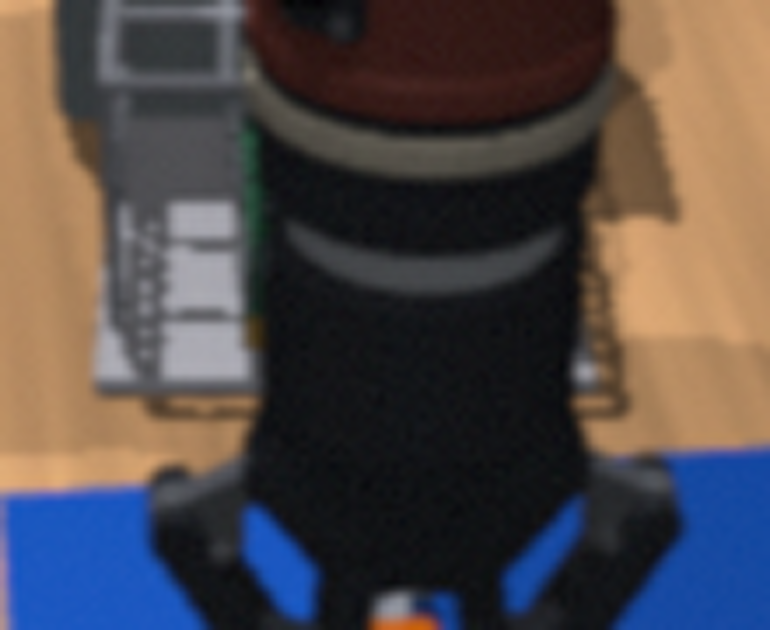

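```bash
python3 - <<'E'
from h import *
np.set_printoptions(precision=4,suppress=True)
a=calibration("scene")
def P(pts,z): return np.array([ray(a,(330+(u+.5)/6-.5,140+(v+.5)/6-.5),z)[:2] for u,v in pts])
t=P([(232,420),(308,445)],.0148);f=P([(249,366),(383,413)],.006);bl=P([(160,520),(308-72,445+100)],.0148)
print(t,t.mean(0),f,f.mean(0))
# expected tip from tcp
d=np.array([np.cos(np.radians(86.5)),np.sin(np.radians(86.5))]);print("expected tip",np.array([.5287,.0049])+.1875*d)
# card edges: right flange top edge in d1; z=.038
print("flange",P([(390,365),(495,250)],.038)); print("term top front",P([(252,283),(388,333)],.046))
print("deck R edge",P([(480,497),(660,275)],.006))
E
```

```text
[[0.5269 0.1917]
 [0.5572 0.1921]] [0.5421 0.1919] [[0.5157 0.2355]
 [0.5715 0.234 ]] [0.5436 0.2347]
expected tip [0.5401 0.1921]
flange [[0.5744 0.2224]
 [0.5835 0.3102]]
term top front [[0.5136 0.2336]
 [0.5696 0.2298]]
deck R edge [[0.6205 0.2058]
 [0.6366 0.3718]]
```

```bash
python3 - <<'E'
from h import *
np.set_printoptions(precision=4,suppress=True)
yaw=86.;q=down(np.radians(yaw+90));d=np.array([np.cos(np.radians(yaw)),np.sin(np.radians(yaw)),0])
end=np.array([0.5355,0.1516,0.016])
move_linear(end-d*.13,q,rate=.1)
move_linear(end-d*.085,q,rate=.08)
sleep(.15);o=observe();print(o["tool_pos"],o["force"],o["moment"],o["time_s"])
a=get_image("scene")
cv2.imwrite("pics/e1.png",cv2.resize(a[140:240,330:460],None,fx=6,fy=6,interpolation=cv2.INTER_CUBIC))
E
```

```text
[0.5296 0.0665 0.016 ] [-0.4747 -0.4498 -1.0072] [-0.0973  0.0447 -0.0128] 10.2667
```

View pics/e1.png

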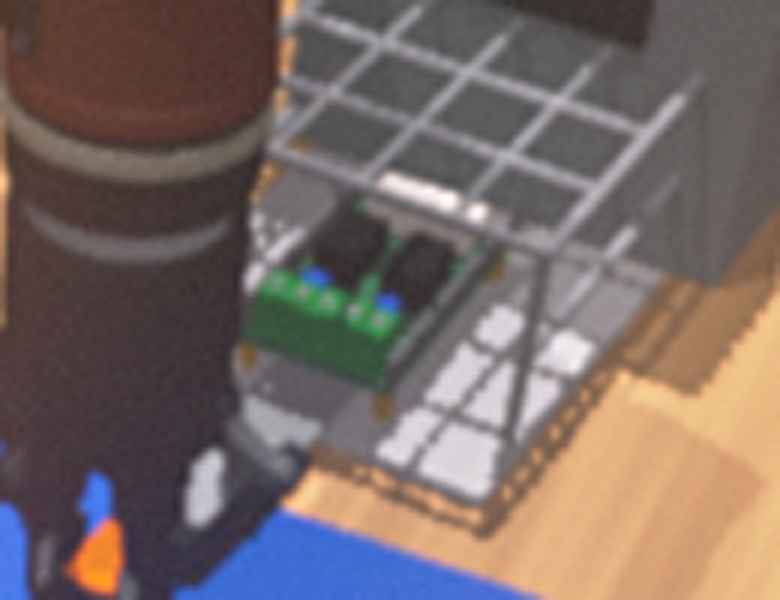

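The blade goes in between the feet at (248,355) and (383,405) of the crop, without contact force. I push on in guarded steps.

```bash
python3 - <<'E'
from h import *
np.set_printoptions(precision=4,suppress=True)
yaw=86.;q=down(np.radians(yaw+90));d=np.array([np.cos(np.radians(yaw)),np.sin(np.radians(yaw)),0])
end=np.array([0.5355,0.1516,0.016])
f0=observe()["force"]
for s in (.06,.035,.015,0):
    move_linear(end-d*s,q,rate=.08)
    o=observe();df=o["force"]-f0;print(s,o["tool_pos"],df,o["moment"])
    if np.linalg.norm(df[:2])>2.5: print("contact");break
sleep(.15);o=observe();print(o["tool_pos"],o["force"],o["moment"],o["time_s"])
a=get_image("scene");b=get_image("side")
cv2.imwrite("pics/e2.png",cv2.resize(a[120:240,330:480],None,fx=5,fy=5,interpolation=cv2.INTER_CUBIC))
cv2.imwrite("pics/e3.png",cv2.resize(b[130:250,240:390],None,fx=5,fy=5,interpolation=cv2.INTER_CUBIC))
E
```

```text
0.06 [0.5313 0.0923 0.0159] [ 0.8112  0.2553 -0.9571] [-0.0498 -0.0447  0.0103]
0.035 [0.533  0.1171 0.016 ] [ 0.1979 -0.1559 -0.8465] [-0.1059  0.0251  0.0459]
0.015 [0.5344 0.1371 0.016 ] [ 0.0286 -0.2678 -0.021 ] [-0.1162  0.0089 -0.0406]
0 [0.5355 0.1521 0.016 ] [ 0.2049  0.3555 -0.9033] [-0.054   0.0365 -0.0109]
[0.5354 0.1515 0.016 ] [ 0.1293 -0.3805 -1.1234] [-0.0726  0.0081  0.0232] 12.1417
```

View pics/e2.png

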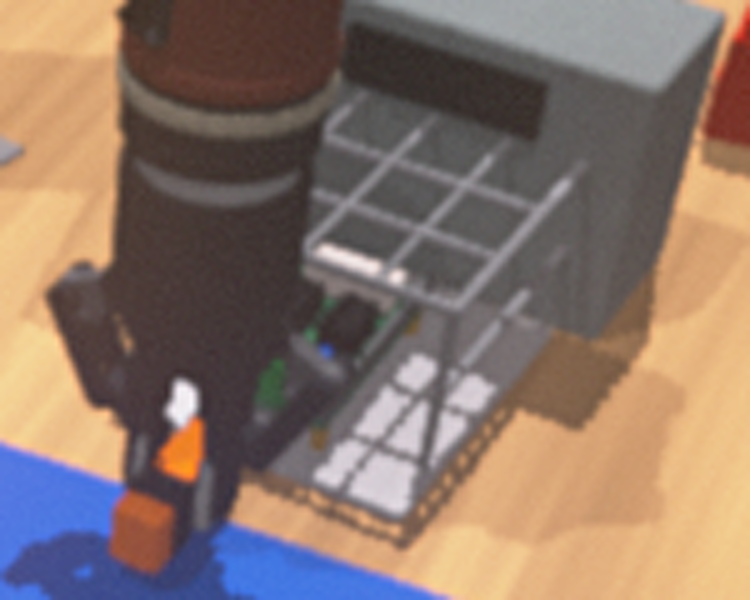

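```bash
python3 - <<'E'
from h import *
np.set_printoptions(precision=4,suppress=True)
yaw=86.;q=down(np.radians(yaw+90))
end=np.array([0.5355,0.1516,0.016])
for z in (.021,.025,.029,.036):
    move_linear([end[0],end[1],z],q,rate=.04)
    o=observe();print(o["tool_pos"],o["force"],o["moment"],o["finger_gap"])
sleep(.4);o=observe();print(o["tool_pos"],o["force"],o["moment"],o["time_s"])
a=get_image("scene");b=get_image("side")
cv2.imwrite("pics/f2.png",cv2.resize(a[120:240,330:480],None,fx=5,fy=5,interpolation=cv2.INTER_CUBIC))
cv2.imwrite("pics/f3.png",cv2.resize(b[130:250,240:390],None,fx=5,fy=5,interpolation=cv2.INTER_CUBIC))
E
```

```text
[0.5359 0.1515 0.0214] [ 0.409   0.1382 -0.8312] [-0.0363  0.0363 -0.0246] 0.022599004925121378
[0.5356 0.1515 0.0252] [-0.5009 -0.3918 -3.777 ] [-0.2708  0.0095  0.0223] 0.022711622070500072
[0.5357 0.1516 0.0292] [-0.4955  0.0319 -1.6903] [-0.3537 -0.0037 -0.0233] 0.022683383848729383
[0.5358 0.1517 0.0364] [ 0.2879 -0.8047 -3.2704] [-0.3061  0.0315 -0.0067] 0.022284679476702235
[0.5354 0.1516 0.0359] [ 0.3761 -0.6244 -2.5875] [-0.3142 -0.0515  0.0061] 13.7417
```

View pics/f2.png

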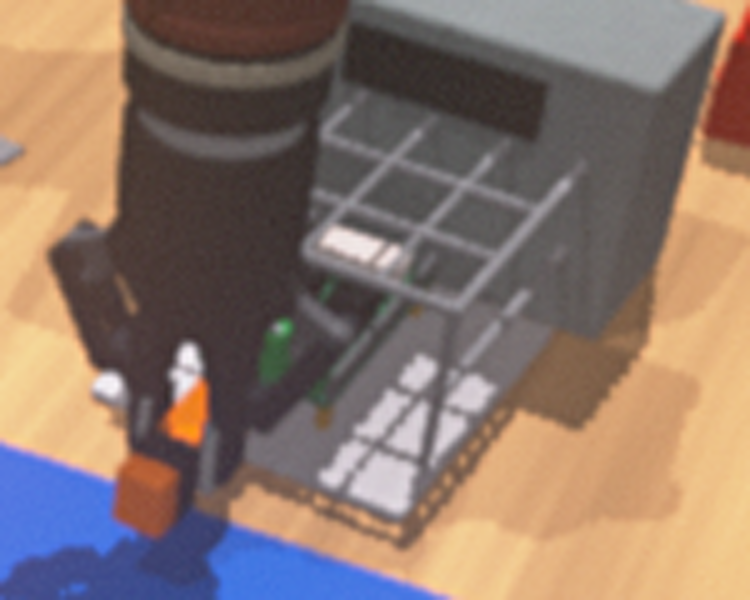

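View pics/f3.png

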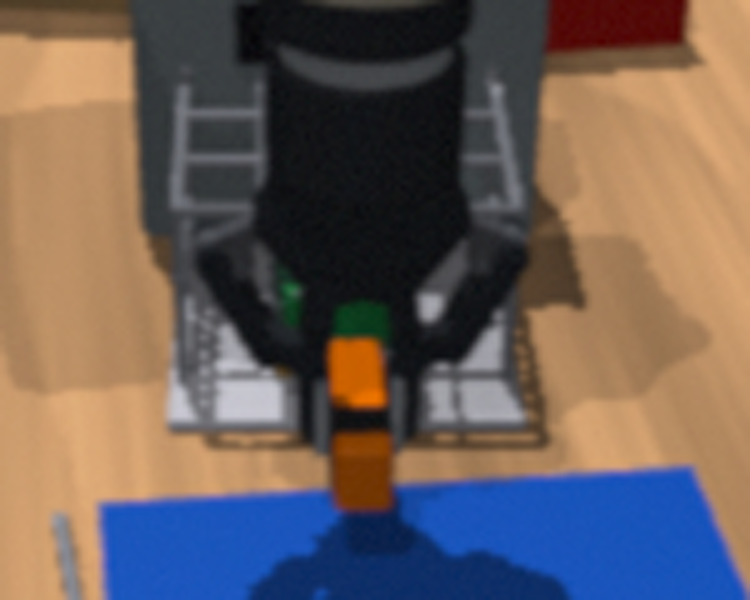

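The card is fully carried: the moment change of ~0.25 Nm matches its weight, and it looks level in both views. Bringing it out and setting it down.

```bash
python3 - <<'E'
from h import *
np.set_printoptions(precision=4,suppress=True)
yaw=86.;q=down(np.radians(yaw+90));d=np.array([np.cos(np.radians(yaw)),np.sin(np.radians(yaw)),0])
p=np.array([0.5355,0.1516,0.036])
move_linear(p-d*.14,q,rate=.09)
move_linear([0.56,-0.049,0.036],q,rate=.08)
o=observe();print(o["tool_pos"],o["force"],o["moment"],o["time_s"])
move_linear([0.56,-0.049,0.021],q,rate=.05)
move_linear([0.56,-0.049,0.0115],q,rate=.03)
sleep(.3);o=observe();print(o["tool_pos"],o["force"],o["moment"],o["time_s"])
a=get_image("scene");b=get_image("side")
cv2.imwrite("pics/g2.png",cv2.resize(a[170:310,270:450],None,fx=4,fy=4,interpolation=cv2.INTER_CUBIC))
cv2.imwrite("pics/g3.png",cv2.resize(b[170:310,240:420],None,fx=4,fy=4,interpolation=cv2.INTER_CUBIC))
print(spot_in("card","scene"))
E
```

```text
[ 0.5596 -0.0486  0.0359] [ 0.7761  0.9197 -2.4029] [-0.2599  0.0349 -0.0071] 16.575
[ 0.5601 -0.049   0.0116] [ 1.2226  0.833  -2.0703] [-0.0822  0.0022 -0.0519] 17.7917
[{'at': [0.5757, 0.0886, 0.0377], 'conf': 0.85}]
```

View pics/g2.png

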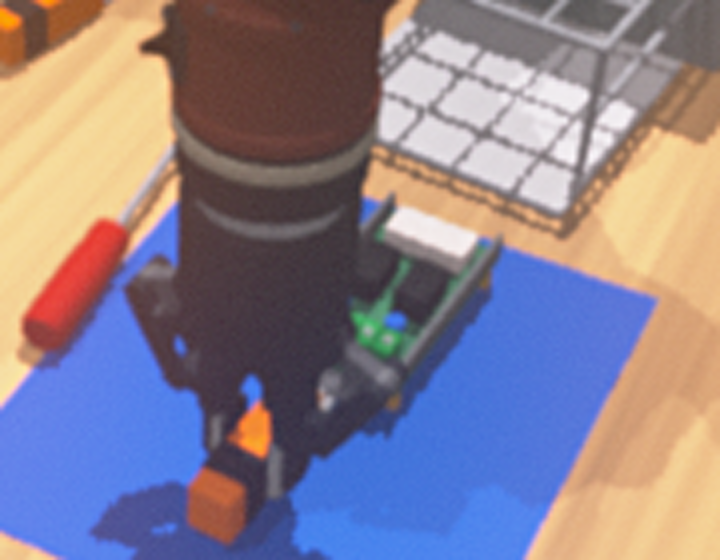

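View pics/g3.png

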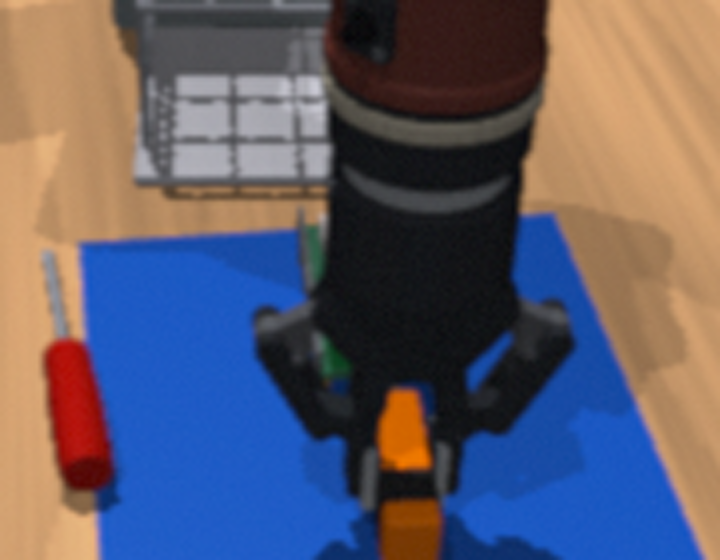

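The card stands on the mat: the bay is empty in the crop and the moment is back to its unloaded value. Drawing the lifter out and laying it to the right of the card.

```bash
python3 - <<'E'
from h import *
np.set_printoptions(precision=4,suppress=True)
yaw=86.;q=down(np.radians(yaw+90));d=np.array([np.cos(np.radians(yaw)),np.sin(np.radians(yaw)),0])
p=np.array([0.56,-0.049,0.0115])
move_linear(p-d*.12,q,rate=.1)
o=observe();print(o["tool_pos"],o["force"],o["moment"],o["time_s"])
a=p-d*.12
move_linear([a[0],a[1],.085],q,rate=.15)
q=down(np.radians(180))
move_linear([.67,-.12,.095],q,rate=.15)
move_linear([.67,.01,.06],q,rate=.2)
move_linear([.67,.01,.02],q,rate=.1)
move_linear([.67,.01,.0045],q,rate=.03)
sleep(.15)
o=observe();print(o["tool_pos"],o["force"],o["moment"],o["time_s"])
for n in ("scene","side"): cv2.imwrite(f"pics/{n}5.png",get_image(n))
E
```

```text
[ 0.5516 -0.1681  0.0115] [ 0.4023  0.3812 -0.5097] [-0.0741 -0.0147 -0.0765] 19.2917
[0.6698 0.01   0.0046] [-4.2347  0.0245  4.4762] [0.0624 0.6366 0.0571] 23.1333
```

View pics/scene5.png

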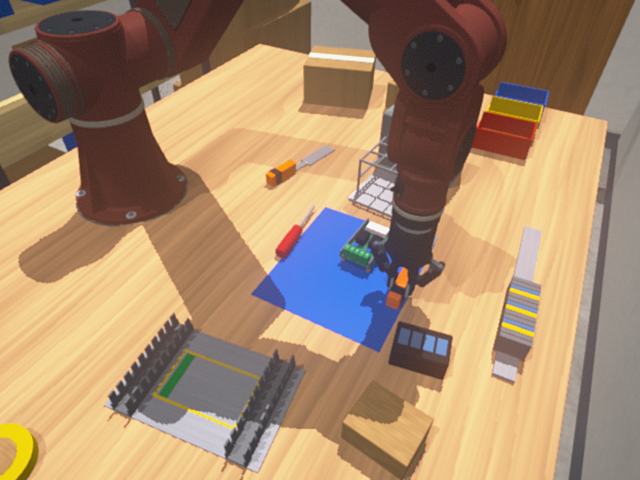

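View pics/side5.png

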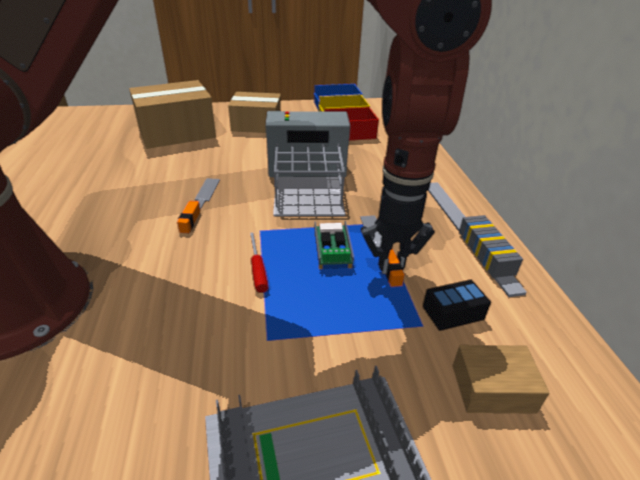

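```bash
python3 - <<'E'
from h import *
np.set_printoptions(precision=4,suppress=True)
command_gripper(0.05)
q=down(np.radians(180))
move_linear([.67,.01,.09],q,rate=.2)
command_gripper(0.085)
move_pose([.57,0.0,.17],down(np.radians(176)))
sleep(.2);c=calibration("wrist");cv2.imwrite("pics/w6.png",get_image("wrist"))
import pickle;pickle.dump({k:np.array(v) for k,v in c.items()},open("w6.pkl","wb"))
for k in ("card","card_terminals","lifter"):print(k,spot_in(k,"wrist"))
print(observe()["time_s"])
E
```

```text
card [{'at': [0.568, 0.0751, 0.0299], 'conf': 0.92}]
card_terminals [{'at': [0.5649, 0.0714, 0.0351], 'conf': 0.93}]
lifter [{'at': [0.2831, 0.1772, 0.0163], 'conf': 0.75}, {'at': [0.6635, 0.047, 0.0078], 'conf': 0.67}]
25.6083
```

View pics/w6.png

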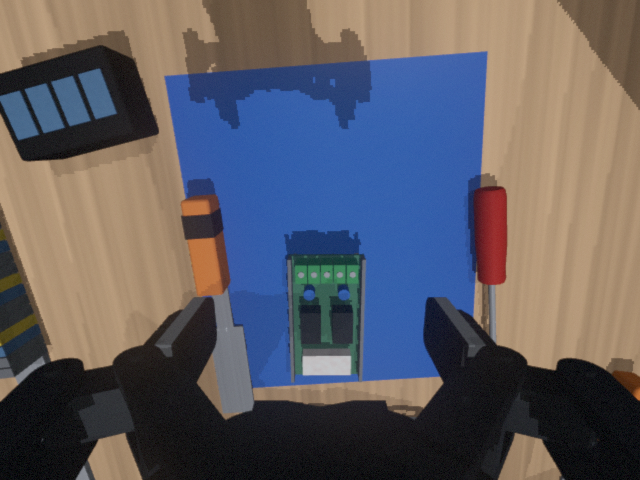

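```bash
python3 - <<'E'
from h import *
import pickle
np.set_printoptions(precision=4,suppress=True)
c=pickle.load(open("w6.pkl","rb"))
p=np.array([ray(c,u,.032)[:2] for u in [(287.5,256),(365.5,256),(291.5,384),(363,383)]]);print(p)
f=p[:2].mean(0);b=p[2:].mean(0);print("centre",p.mean(0),"yaw",np.degrees(np.arctan2(*(b-f)[::-1])),np.linalg.norm(b-f),np.linalg.norm(p[0]-p[1]),np.linalg.norm(p[2]-p[3]))
l=[ray(c,u,.03)[:2] for u in [(182,202),(215,200),(195,294),(229,290)]];t=[ray(c,u,.003)[:2] for u in [(220,414),(253,410)]]
print(l,t)
im=cv2.imread("pics/w6.png");cv2.imwrite("pics/w6c.png",cv2.resize(im[230:400,240:410],None,fx=3.5,fy=3.5,interpolation=cv2.INTER_CUBIC))
a=calibration("scene");s=cv2.imread("pics/scene0.png")
E
```

```text
[[0.5995 0.0196]
 [0.5344 0.0242]
 [0.6076 0.1449]
 [0.541  0.1485]]
centre [0.5706 0.0843] yaw 86.62115510804189 0.12504182298615305 0.06527742809583889 0.06672072961561563
[array([ 0.6804, -0.0313]), array([ 0.6536, -0.0311]), array([0.6832, 0.0492]), array([0.6532, 0.0476])] [array([0.6908, 0.1989]), array([0.6553, 0.1963])]
```

View pics/w6c.png

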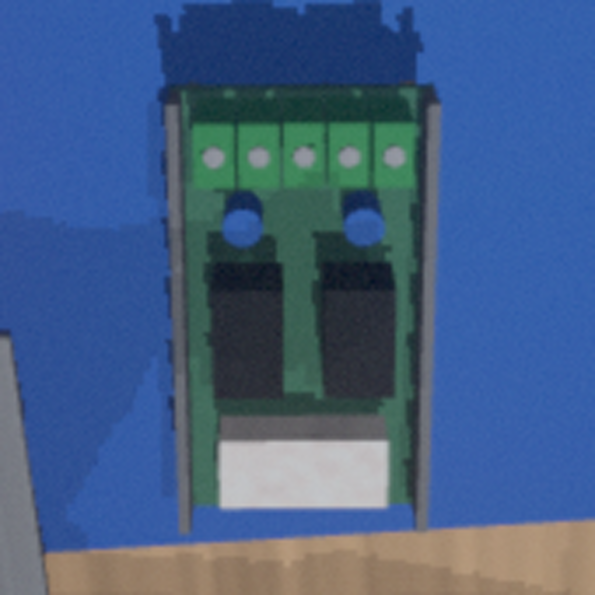

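The card is seen squarely at (289..364, 260..382). The lifter lies to the left of it in the image at (205,250)-(236,412). One look at the panel before gripping.

```bash
python3 - <<'E'
from h import *
import pickle
np.set_printoptions(precision=4,suppress=True)
c=pickle.load(open("w6.pkl","rb"))
p=np.array([ray(c,u,.032)[:2] for u in [(289.1,259.7),(364.5,259.7),(292.6,382.3),(360.5,381.2)]])
f=p[:2].mean(0);b=p[2:].mean(0);print("centre",p.mean(0),"yaw",np.degrees(np.arctan2(*(b-f)[::-1])),np.linalg.norm(b-f))
q=down(np.radians(97.8))
print(inverse_kinematics([.478,-.318,.01],q),inverse_kinematics([.57,.0855,.001],down(np.radians(176.6))))
move_pose([.55,-.31,.2],q)
sleep(.2);c=calibration("wrist");cv2.imwrite("pics/w7.png",get_image("wrist"))
pickle.dump({k:np.array(v) for k,v in c.items()},open("w7.pkl","wb"));print(c["origin"],observe()["time_s"],observe()["joint_pos"])
cv2.imwrite("pics/scene7.png",get_image("scene"))
E
```

```text
centre [0.5709 0.085 ] yaw 86.20173529643876 0.11986052148067966
[-0.7144  0.5934 -0.3148  0.6626  0.     -0.8505] [ 0.0221  0.609  -0.3151  0.6467  0.     -1.4894]
[ 0.4833 -0.3197  0.3433] 27.05 [-0.6273  0.5118  0.1013  1.1605  0.0001 -0.7655]
```

View pics/w7.png

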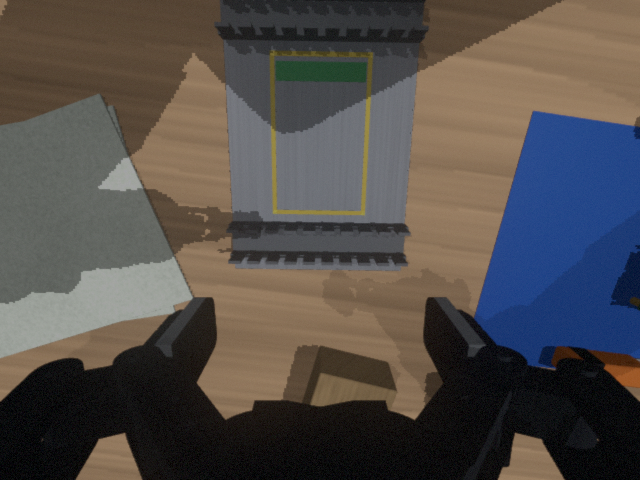

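View pics/scene7.png

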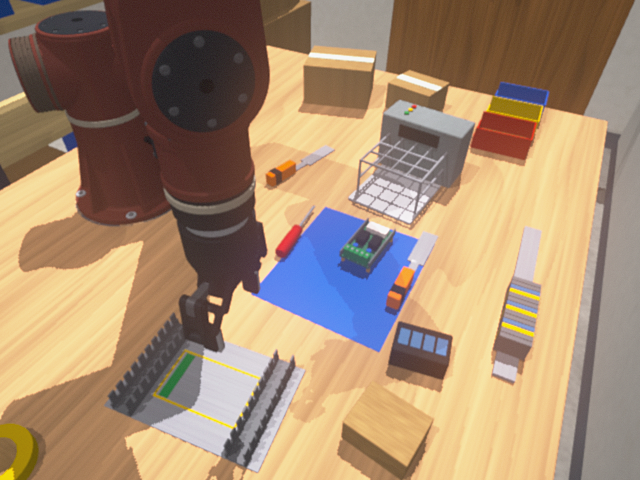

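Wrist view: the outline runs (272,54)-(371,54)-(364,213)-(274,212), green stripe at the top, which is the robot side. I compute the outline and go for the card.

```bash
python3 - <<'E'
from h import *
import pickle
np.set_printoptions(precision=4,suppress=True)
c=pickle.load(open("w7.pkl","rb"))
p=np.array([ray(c,u,.003)[:2] for u in [(272.5,54.5),(371,54.5),(364.5,212.5),(274,212.5)]])
print(p,p.mean(0))
for a,b in ((0,3),(1,2)): v=p[b]-p[a];print(np.linalg.norm(v),np.degrees(np.arctan2(v[1],v[0])))
print(np.linalg.norm(p[1]-p[0]),np.linalg.norm(p[2]-p[3]), "green",ray(c,(321,71),.003))
x,y=.5707,.085
q=down(np.radians(176.3))
move_pose([x,y,.09],q)
move_linear([x,y,.02],q,rate=.12)
move_linear([x,y,.001],q,rate=.06)
o=observe();print(o["tool_pos"],o["force"])
command_gripper(0.0,40)
o=observe();print(o["finger_gap"],o["tool_pos"],o["force"],o["time_s"])
cv2.imwrite("pics/side8.png",get_image("side")[170:310,220:440].repeat(3,0).repeat(3,1))
cv2.imwrite("pics/wr8.png",get_image("wrist"))
E
```

```text
[[ 0.4157 -0.3705]
 [ 0.4039 -0.2853]
 [ 0.5428 -0.2668]
 [ 0.5551 -0.3548]] [ 0.4794 -0.3193]
0.14021692678808204 6.444054165368417
0.14018744780008013 7.580852505714554
0.08607396485869293 0.08885577069206452 green [ 0.4229 -0.3267  0.003 ]
[0.5704 0.085  0.0006] [0.0719 0.2599 0.4687]
0.06532385459539472 [0.5711 0.085  0.0015] [-0.9145  0.3655  3.7519] 30.1333
```

View pics/side8.png

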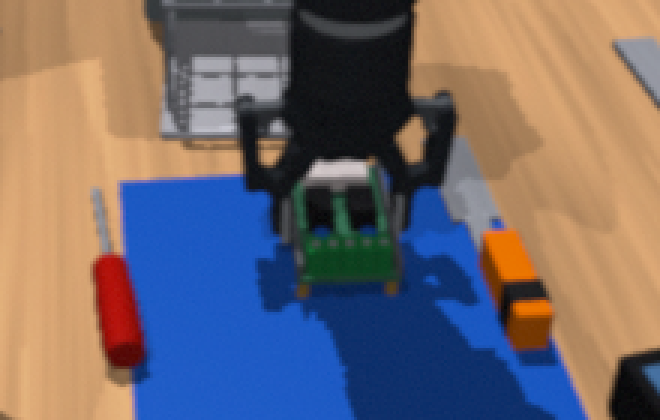

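View pics/wr8.png

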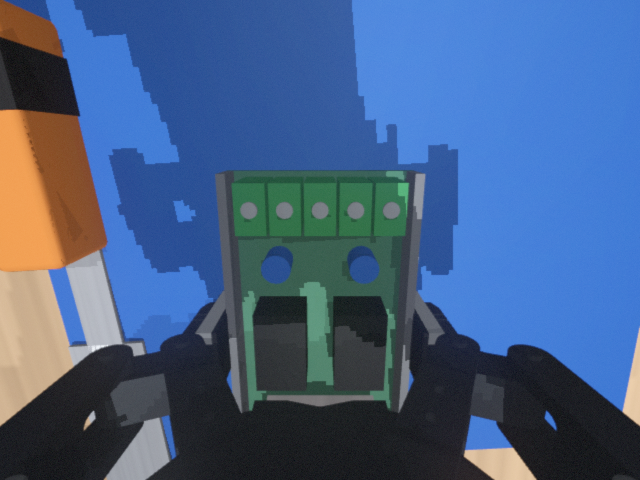

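```bash
python3 - <<'E'
from h import *
import pickle
np.set_printoptions(precision=4,suppress=True)
q=down(np.radians(176.3))
move_linear([.5707,.085,.03],q,rate=.06)
sleep(.3);o=observe();print(o["finger_gap"],o["tool_pos"],o["force"],o["moment"],o["time_s"])
c=calibration("wrist");cv2.imwrite("pics/wr9.png",get_image("wrist"))
# flange front ends relative to tool, height .032 over feet
move_linear([.5707,.085,.09],q,rate=.1)
q2=down(np.radians(97.3))
move_linear([.479,-.319,.09],q2,rate=.14)
sleep(.2);o=observe();print(o["finger_gap"],o["tool_pos"],o["force"],o["moment"],o["time_s"])
for n in ("wrist","scene","side"): cv2.imwrite(f"pics/{n}10.png",get_image(n))
E
```

```text
0.06491444046032907 [0.5705 0.085  0.0297] [-0.1465 -0.0599 -1.3824] [-0.0029  0.028  -0.0054] 31.1667
0.06524583783039208 [ 0.479  -0.3188  0.09  ] [-0.1629 -0.1411 -1.4974] [0.0144 0.0037 0.018 ] 35.275
```

View pics/wrist10.png

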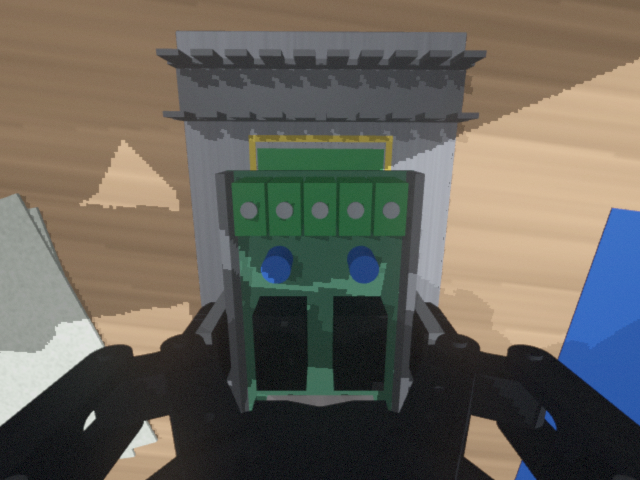

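View pics/scene10.png

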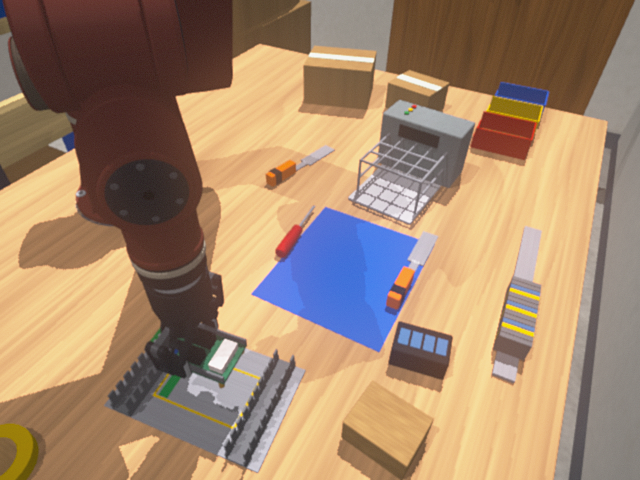

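The green end points at the stripe, and sideways the card is centred over the outline (320.5 against 321). Lowering it.

```bash
python3 - <<'E'
from h import *
np.set_printoptions(precision=4,suppress=True)
c=calibration("wrist")
o=[ray(c,u,.003)[:2] for u in [(252,140),(390,140)]];f=[ray(c,u,.032+.0885)[:2] for u in [(221,175),(421,175)]]
# flange front top z = .032 + card z
dx=np.array([np.cos(np.radians(7.3)),np.sin(np.radians(7.3))])
om=np.mean(o,0);fm=np.mean(f,0);print("outline edge mid",om,"-> centre",om+dx*.0700,"card front",fm,"-> centre",fm+dx*.060)
v=o[1]-o[0];w=f[1]-f[0];print(np.degrees(np.arctan2(v[1],v[0])),np.degrees(np.arctan2(w[1],w[0])))
E
```

```text
outline edge mid [ 0.4103 -0.3283] -> centre [ 0.4797 -0.3194] card front [ 0.4216 -0.3273] -> centre [ 0.4811 -0.3197]
97.29594762299163 97.29462422794406
```

```bash
python3 - <<'E'
from h import *
np.set_printoptions(precision=4,suppress=True)
q2=down(np.radians(97.3));x,y=.478,-.319
move_linear([x,y,.02],q2,rate=.1)
f0=observe()["force"]
move_linear([x,y,.009],q2,rate=.04)
move_linear([x,y,.005],q2,rate=.02)
sleep(.1);o=observe();print(o["tool_pos"],o["force"]-f0,o["time_s"])
z=.005
while (observe()["force"]-f0)[2]<1.5 and z>.0035:
    z-=.0005;move_linear([x,y,z],q2,rate=.02);print(z,(observe()["force"]-f0)[2])
command_gripper(0.085,20)
o=observe();print(o["tool_pos"],o["force"]-f0,o["finger_gap"],o["time_s"])
move_linear([x,y,.06],q2,rate=.1)
move_pose([.53,-.31,.2],q2)
sleep(.3)
import pickle
c=calibration("wrist");pickle.dump({k:np.array(v) for k,v in c.items()},open("w11.pkl","wb"))
for n in ("wrist","scene","side"): cv2.imwrite(f"pics/{n}11.png",get_image(n))
print(observe()["time_s"])
E
```

```text
[ 0.478 -0.319  0.005] [-0.8068  1.9887 -0.6265] 37.15
0.0045000000000000005 -0.46147656630936695
0.004 6.7660766508222
[ 0.478  -0.319   0.0039] [-0.842  1.015  0.448] 0.08516113133764805 37.9917
39.8
```

View pics/wrist11.png

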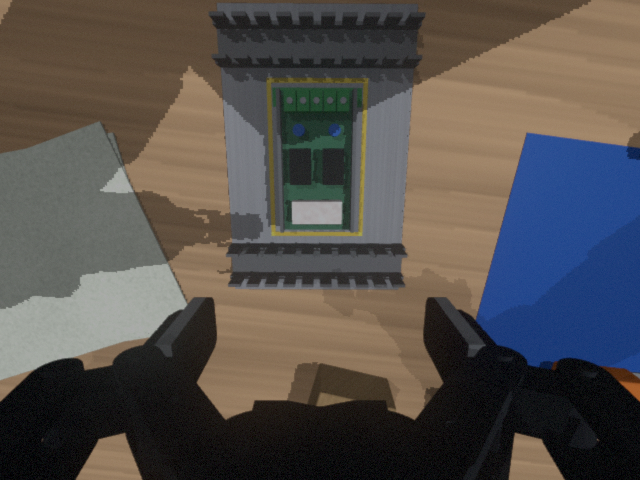

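View pics/scene11.png

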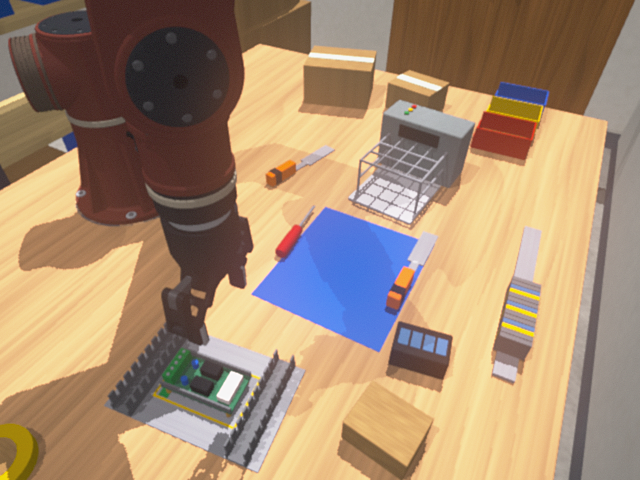

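View pics/side11.png

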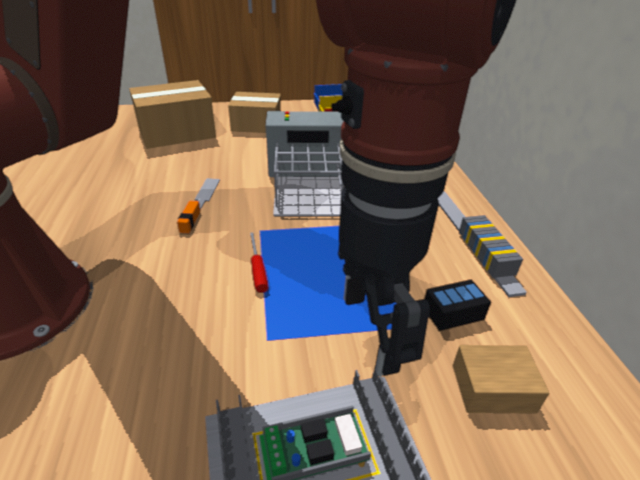

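```bash
python3 - <<'E'
from h import *
import pickle
np.set_printoptions(precision=4,suppress=True)
c=pickle.load(open("w11.pkl","rb"))
p=np.array([ray(c,u,.035)[:2] for u in [(274,89),(360,89),(355,232),(276.5,232)]])
o=np.array([ray(c,u,.003)[:2] for u in [(269,81),(366,81),(361.5,234.5),(273,234.5)]])
print("card",p.mean(0),"outline",o.mean(0))
# lifter in scene
im=cv2.imread("pics/scene11.png");cv2.imwrite("pics/l11.png",cv2.resize(im[225:315,370:450],None,fx=6,fy=6,interpolation=cv2.INTER_CUBIC))
E
```

```text
card [ 0.4801 -0.3201] outline [ 0.4798 -0.3194]
```

View pics/l11.png

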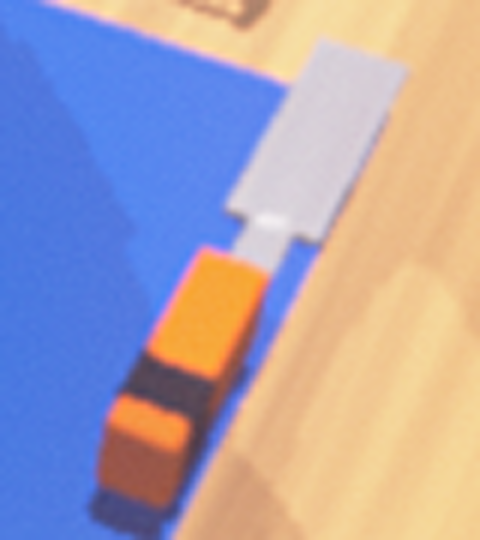

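The lifter lies flat at the mat's edge, and the card is within 1 mm of the outline centre. Handing in.

```bash
python3 - <<'E'
from rig import *
print(observe()["time_s"]);print(sign_off())
E
```

```text
39.8
the job is handed in; nothing more can be done
None
```

The job is done and handed in at 39.8 s, and every check I made at the end agreed. `sign_off()` gave no verdict.

- **Lifter choice:** I used the orange lifter on the mat, the one farthest to the robot's right.
- **Bay and mat:** I slid it between the card's feet without contact, raised the card inside the bay and brought it out level. I stood it on the mat, drew the lifter out and laid it flat at the mat's right edge, about 0.25 m from the panel.
- **Panel:** I gripped the card across its flanges and set it in the yellow outline, green terminals at the green stripe.

**Last checks:**
- The wrist picture puts the card centre within about 1 mm of the outline centre, with its sides parallel to the outline.
- The scene crop shows the lifter lying flat.
- The gripper is open and clear of everything. The screwdriver, relay and carton look unmoved; I judged that by eye and did not measure it.

**Disagreement between cameras:** the scene and side cameras differed by 4–7 mm in x on the bay and card. I used the blade's known position to correct the scene view before going in.

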